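Hold the scrap caddy open, then let its lid down softly

TASK

I have both hands full of cake trimmings: with your fingertips press down the lever of the scrap caddy with the green lid and hold its lid right up for a good three seconds so that I can drop them in. Then let the lever up slowly, over a couple of seconds, so that the lid comes down shut without slamming, and take the hand away. Work the lever only: do not touch the lids, leave the blue caddy shut, do not pick up or shove the caddies, and leave the other things where they stand.

Things in the scene. Friction and masses are not known exactly. Their poses are not given: they have to be found in the camera images.
- green_caddy: Loose worktop scrap caddy, about 1.3 kg: white bin, 130 (x) x 140 (y) x 150 mm high, with green lid and green press lever. Origin: centre of the bin's underside, on the worktop; z up; the lever stands out from its front, its own -x. A grey foot 100 mm wide, 9 mm high reaches under the lever to 170 mm in front of the origin, so a press does not tip it.
- green_press (a point): Where to press: centre of the top of the green paddle (34 along x, 38 across y, 10 mm thick). At rest 144 mm in front (-x) of the caddy's origin, 90 mm above the worktop, 79 mm clear of the bin. Moves with the lever, nearly straight down, 29 mm to its stop (61 mm up), pressed by 4 to 11 N; springs up by itself. Linked: 10 mm of paddle travel turns the lid 0.37 rad.
- green_lid (a joint): Opening of the green lid about the hinge at its back rim: 0 shut, 1.08 rad fully open (lever at its stop). Linked rigidly to the lever; if the lever is let go the lid falls shut at once and slams.
- green_cover: The green lid's plate, 144 x 148 mm, 8 to 12 mm thick, its top 164 mm above the worktop when shut. Origin: centre of its underside, 152 mm up when shut. The hinge line lies 72 mm behind (+x) it, at the back rim. When open its front edge rises to about 280 mm above the worktop, above the rear half of the bin.
- blue_caddy: Loose worktop scrap caddy, about 1.3 kg: white bin, 130 (x) x 140 (y) x 150 mm high, with blue lid and blue press lever. Origin: centre of the bin's underside, on the worktop; z up; the lever stands out from its front, its own -x. A grey foot 100 mm wide, 9 mm high reaches under the lever to 170 mm in front of the origin, so a press does not tip it.
- blue_press (a point): Where to press: centre of the top of the blue paddle (34 along x, 38 across y, 10 mm thick). At rest 144 mm in front (-x) of the caddy's origin, 90 mm above the worktop, 79 mm clear of the bin. Moves with the lever, nearly straight down, 29 mm to its stop (61 mm up), pressed by 4 to 11 N; springs up by itself. Linked: 10 mm of paddle travel turns the lid 0.37 rad.
- blue_lid (a joint): Opening of the blue lid about the hinge at its back rim: 0 shut, 1.08 rad fully open (lever at its stop). Linked rigidly to the lever; if the lever is let go the lid falls shut at once and slams.
- blue_cover: The blue lid's plate, 144 x 148 mm, 8 to 12 mm thick, its top 164 mm above the worktop when shut. Origin: centre of its underside, 152 mm up when shut. The hinge line lies 72 mm behind (+x) it, at the back rim. When open its front edge rises to about 280 mm above the worktop, above the rear half of the bin.
- vanilla_jar: Bystander: spice jar with red cap, between the caddies, 45 mm wide, 106 mm high, loose; origin under its centre.
- nozzle: Bystander: small steel piping nozzle standing on its wide end, 20 mm wide, 34 mm high, loose; origin under its centre.
- coupler: Bystander: white plastic nozzle coupler, 27 mm wide, 26 mm high, loose; origin under its centre.
- teaspoon: Bystander: steel teaspoon lying flat, 132 x 26 x 9 mm, long along its x, loose, near the front edge; origin under its centre.

How it is judged:
By the outcome, as a careful person would: the job done as asked, in the order asked, and still so for the second after the job is handed in, with the robot touching nothing.
It also fails if it takes over 48 s, if anything falls off the work surface, if the arm or the gripper's body presses on something with over 40 N, if the wrist force passes 120 N, or if a joint passes its speed limit or range.

ROBOT

A 6-joint arm with a two-finger parallel gripper is mounted at the origin on a cart in front of the work surface, level with it; the furniture and walls round the work are solid. World frame = base frame: x ahead of the robot, y to its left, z up, the work surface at z = 0. Lengths are in mm, angles in rad, forces in N, time in s.
With the tool pointing down it reaches from about 275 to 1000 mm from the base axis. Payload 8.4 kg.
Tool frame: the origin (TCP) lies at the very end of the fingers, on their centre line; the grasp point (between the pads) lies 19 mm behind it (r.pinch_z is the distance from the TCP to the grasp point, in mm); z points along the fingers, y is the line along which they close (so a half turn about z gives the same grasp; the last joint's range is limited). The gripper opens to 85 mm and grips with 20 to 120 N. Pads are 22 mm wide; open, the fingers measure 114 mm over their backs; the gripper's body (76 mm by 85 mm) begins 54 mm behind the grasp point. The pads swing forward as they close: fully open they stand 13 mm farther back than shut.
Start: joints at [1.281, 0.353, 1.633, -0, 1.155, -0.002], TCP at [177.401, 599.297, 231.281] pointing down, gripper open.
Joint ranges: [-2.63, 2.63], [-0.92, 2.1], [0.06, 2.66], [-1.3, 4.44], [0, 2.69], [-3.02, 3.02]. Speed limits (rad/s): [2.22, 2.22, 2.79, 3.14, 3.14, 3.14].

INTERFACE

Orientations are given as [roll, pitch, yaw] about the fixed x, y, z axes, in that order (R = Rz(yaw) Ry(pitch) Rx(roll)).
In Python, from rig import r gives the robot as it stands.
- The arm moves only by the tool carry_out, never from a script. Its argument "series" is a list of rows, each a list of 7 numbers: the turn, a rotation vector about the tool's x, y, z as a fraction of full scale, then the shift along the tool's x, y, z as a fraction of full scale, then the gripper command: -1 is fully open, 1 is shut, values between are in proportion. A call has 1 to 8 rows; each row is the pose to reach, as a shift and turn from the pose commanded when the call began, along the tool's axes at that moment, turning the shorter way round; what a row does not reach only later rows make up. Full scale, the value 1, is 0.25 m for a shift and pi rad for a turn. A row lasts 1/8 s, in which the tool goes at most 62.5 mm and 10.7 degrees, less where a joint would pass 70% of its speed; a pose out of reach is approached as far as the arm can. A call with a number of a shift or a turn outside -1 to 1 is refused whole. A call with a gripper value outside its range is refused whole. The fingers move at their own pace and stop on an object; "force" is the grip in N (left out, the last holds). Time passes only in rows, so rows that repeat a pose let the fingers close. It gives the time, the measured TCP pose, the force, the opening and the grip force at its end, in the units of the state.
- r.sense(): the state, without advancing time (a new reading comes with each control period).
- r.grab_frame(name): name is "side" or "top"; returns the picture (420x560x3 uint8, red, green, blue); there is no depth.
- r.get_calibration(name): a dict with "K" (3x3 intrinsics, pixels), "distortion" ([k1, k2, p1, p2, k3] as OpenCV has them; the pictures are not rectified), "pose" (4x4, takes a point from camera to world coordinates). Camera axes: x right, y up, looking along -z (the intrinsics and any distortion apply to the point x, -y, -z); pixel columns grow to the right and rows downward; lengths in mm; the calibration is good to about 2 mm. A picture is of the moment at which its call begins. get_calibration takes no time and is no camera call.
- r.sign_off(): hands the job in; it is judged then, once.
Trained networks look in the newest picture that a camera, given by its name, has taken for a name from the list of things; names that differ only in an ending like _2 or _b are one class to them, and where a whole thing is asked for, a point or a joint stands for the part that bears it (a point fixed in the world has none). Each returns a list of dicts, best first, with "score" (0 to 1); they miss things now and then, are a little off and sometimes report something else, mostly with a low value. They report only what shows in the picture. A call takes as long as a camera call.
- r.silhouettes(camera, label): "region" (420x560 bool, what is visible of it) and "position" ([row, column] in pixels, amid what is visible of it).
The state is a dict: "clock": time; "qpos": joint angles; "qvel": joint speeds; "joint_efforts": joint torques, N m; "eef_pos": TCP position; "tcp_rot": TCP orientation; "contact_force": force on the tool from outside, world axes, zero at the start; "wrist_torque": the same for the moment, N m; "opening": opening from 0.0 (shut) to 1.0 (fully open); "grasp_force": force on a finger pad.
Only numpy, scipy, OpenCV 4.12 (cv2) and the standard library are available. Lean on these libraries where they do the work, as an engineer would, in place of code of your own. Each camera call takes 0.05 s, during which the arm holds its last target. There are 200 camera calls.

## Working session

There is one attempt and no reset: what is moved stays moved. The work goes in short steps, Python scripts to look and compute and a tool call to move; the robot and the scene stay as the last step left them, time stands still between calls to the robot, and variables do not carry over. Pictures are saved under pics/ and viewed, at most 10 in all, crops included, and the job is handed in when it is done.

Besides the shell and the picture viewer there is one more tool, called after ">>>" as a command line: name --pt "numbers of a row" for each row, then --argument value for the rest. carry_out: Moves the arm, as the interface text tells. Its arguments: {"type":"object","properties":{"series":{"type":"array"},"force":{"type":"number"}},"required":["series"]}

```bash
mkdir -p pics; python3 - <<'E'
from rig import r
import cv2,numpy as np
for n in("top","side"):
    cv2.imwrite(f"pics/{n}0.png",r.grab_frame(n)[:,:,::-1])
    c=r.get_calibration(n);print(n,c["K"].tolist(),c["distortion"],np.round(c["pose"],3).tolist())
    for l in("green_press","green_cover","green_caddy","blue_caddy"):
        print(l,[(round(d["score"],2),d["position"],int(d["region"].sum())) for d in r.silhouettes(n,l)][:3])
s=r.sense();print(s["clock"],s["eef_pos"],s["tcp_rot"],s["contact_force"])
E
```

```text
top [[521.3367665486039, 0.0, 289.2686654816882], [0.0, 521.3367665486039, 204.13468303552978], [0.0, 0.0, 1.0]] [0.01534422 0.         0.         0.         0.        ] [[0.017, 0.989, -0.144, 356.775], [-0.999, 0.021, 0.025, -105.811], [0.028, 0.144, 0.989, 1351.693], [0.0, 0.0, 0.0, 1.0]]
green_press [(0.72, [219.3, 362.7], 365), (0.17, [209.1, 272.9], 68)]
green_cover [(0.8, [161.3, 368.3], 3759)]
green_caddy [(0.61, [176.2, 361.7], 6114)]
blue_caddy [(0.9, [194.8, 199.8], 5968), (0.69, [216.3, 361.1], 458)]
side [[466.3782735937801, 0.0, 274.8166211825972], [0.0, 466.3782735937801, 201.03350736366846], [0.0, 0.0, 1.0]] [-0.05508822  0.          0.          0.          0.        ] [[-0.864, 0.352, -0.36, 208.437], [-0.504, -0.595, 0.627, 482.068], [0.007, 0.723, 0.691, 746.581], [0.0, 0.0, 0.0, 1.0]]
green_press [(0.75, [155.6, 335.6], 299)]
green_cover [(0.79, [115.2, 288.3], 2380)]
green_caddy [(0.82, [149.6, 293.2], 7359)]
blue_caddy []
0.5 [177.42193795 599.27028782 231.22234997] [-3.14146996e+00  2.30283937e-05  2.85378147e+00] [ 0.33718136  0.38222919 -0.27289235]
```

View pics/top0.png

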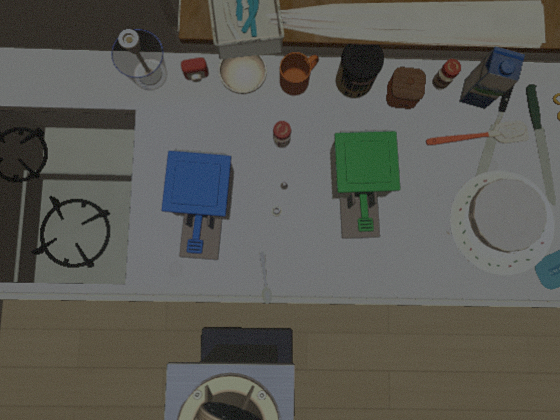

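View pics/side0.png

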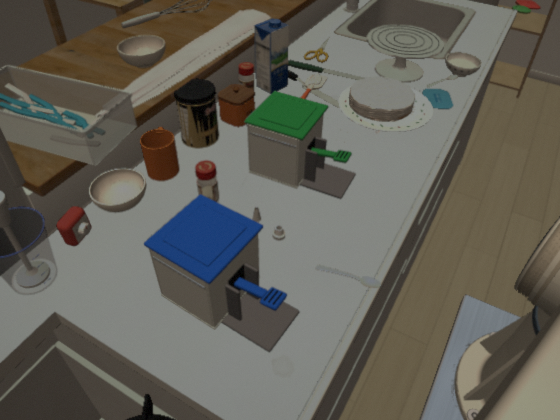

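Top view: the green lid is centred near (row 162, col 366) with its paddle near (226, 366). In the side view the paddle is near (155, 344). The blue caddy is on the left, well clear. Next I triangulate.

```bash
cat > h.py <<'E'
import cv2,numpy as np
from rig import r
def ray(n,px):
    c=r.get_calibration(n);P=np.array(c["pose"])
    u=cv2.undistortPoints(np.array(px,float).reshape(-1,1,2),np.array(c["K"]),np.array(c["distortion"])).reshape(-1,2)
    d=np.c_[u[:,0],-u[:,1],-np.ones(len(u))]@P[:3,:3].T
    return P[:3,3],d
def atz(n,px,z):
    o,d=ray(n,px);return o+d*((z-o[2])/d[:,2])[:,None]
def proj(n,X):
    c=r.get_calibration(n);P=np.linalg.inv(np.array(c["pose"]));X=np.atleast_2d(X)@P[:3,:3].T+P[:3,3]
    return cv2.projectPoints((X*[1,-1,-1]).reshape(-1,1,3),np.zeros(3),np.zeros(3),np.array(c["K"]),np.array(c["distortion"]))[0].reshape(-1,2)
E
python3 - <<'E'
from h import *
for n,z in(("top",162),("side",162)):
    im=cv2.imread(f"pics/{n}0.png");h=cv2.cvtColor(im,cv2.COLOR_BGR2HSV)
    m=((h[...,0]>48)&(h[...,0]<75)&(h[...,1]>120)&(h[...,2]>50)).astype(np.uint8)
    k,l,st,ce=cv2.connectedComponentsWithStats(m)
    for i in range(1,k):
        if st[i,4]>60: print(n,st[i].tolist(),ce[i].round(1))
    s=r.silhouettes(n,"green_cover")[0]["region"].astype(np.uint8)
    cs=max(cv2.findContours(s,0,2)[0],key=cv2.contourArea)
    q=cv2.approxPolyDP(cs,12,True).reshape(-1,2)
    print("lid",q.tolist(),atz(n,q,z).round(0)[:,:2].tolist())
    s=r.silhouettes(n,"green_press")[0]["region"]; ys,xs=np.nonzero(s);print("press bbox",xs.min(),xs.max(),ys.min(),ys.max())
    v=m.astype(bool)&s if 0 else s
    X=atz(n,np.c_[xs,ys],90)[:,:2].astype(np.float32);print(cv2.minAreaRect(X))
ims=[cv2.resize(cv2.imread("pics/top0.png")[180:250,330:400],(400,400),interpolation=2),cv2.resize(cv2.imread("pics/side0.png")[130:200,295:365],(400,400),interpolation=2)]
cv2.imwrite("pics/crop.png",cv2.convertScaleAbs(np.hstack(ims),alpha=1.7))
E
```

```text
top [335, 132, 65, 60, 3436] [366.8 161.5]
top [358, 194, 15, 37, 228] [363.8 212.7]
lid [[395, 132], [335, 133], [339, 192], [400, 189]] [[708.0, -383.0], [702.0, -241.0], [561.0, -251.0], [571.0, -393.0]]
press bbox 358 373 195 231
((522.9376831054688, -324.6082458496094), (36.751258850097656, 89.24159240722656), 89.8730239868164)
side [245, 91, 82, 49, 2250] [286.9 114.6]
side [311, 148, 40, 14, 246] [333.2 154.1]
lid [[245, 121], [301, 140], [326, 106], [274, 92]] [[699.0, -236.0], [559.0, -237.0], [571.0, -384.0], [706.0, -375.0]]
press bbox 312 350 148 162
((517.1912231445312, -308.0274353027344), (87.64718627929688, 42.58861541748047), 21.761240005493164)
```

View pics/crop.png

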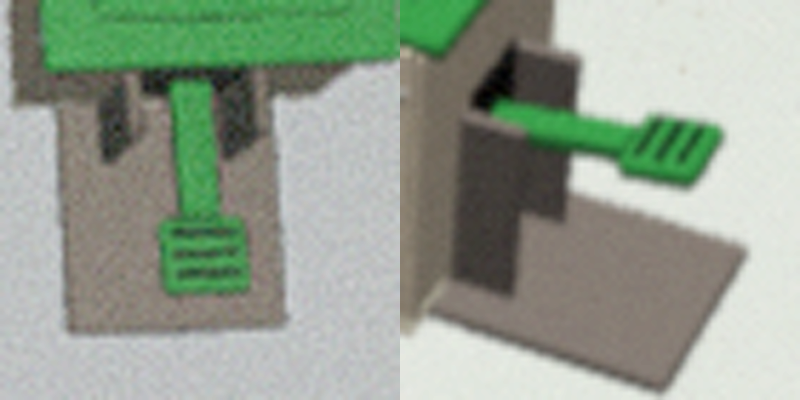

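The crop shows the paddle's top centre at about (col 365.9, row 224.8) in the top view and (342.6, 155.7) in the side view. It is free on all sides, above the grey foot.

```bash
python3 - <<'E'
from h import *
from scipy.spatial.transform import Rotation as R
t=atz("top",[[365.4,224.4]],90)[0];s=atz("side",[[342.2,155.3]],90)[0];print("paddle",t.round(1),s.round(1))
c=lambda a:[a[0]*.175+330-.4,a[1]*.175+180-.4]
f=atz("top",[c((68,333)),c((287,327))],9);print("foot",f.round(1))
lt=atz("top",[[395,132],[335,133],[339,192],[400,189]],162)[:,:2];ls=atz("side",[[245,121],[301,140],[326,106],[274,92]],162)[:,:2]
for q in(lt,ls):
    q=q[np.argsort(q[:,0])]; print("lid c",q.mean(0).round(1),"front",q[:2].mean(0).round(1),"back",q[2:].mean(0).round(1))
st=r.sense();M=R.from_euler("xyz",st["tcp_rot"]).as_matrix();print(M.round(3))
E
```

```text
paddle [ 494.8 -324.3   90. ] [ 494.3 -321.7   90. ]
foot [[ 467.4 -276.1    9. ]
 [ 472.1 -375.7    9. ]]
lid c [ 635.8 -316.8] front [ 566.4 -321.8] back [ 705.1 -311.8]
lid c [ 633.8 -307.9] front [ 565.2 -310.1] back [ 702.4 -305.6]
[[-0.959  0.284 -0.   ]
 [ 0.284  0.959  0.   ]
 [ 0.     0.    -1.   ]]
```

>>> carry_out --pt "0 0 0 -0.11 -0.16 0 1" --pt "0 0 0 -0.22 -0.32 0 1" --pt "0 0 0 -0.34 -0.48 0 1" --pt "0 0 0 -0.45 -0.64 0 1" --pt "0 0 0 -0.567 -0.795 0 1" --force 40

```text
clock: 1.32
eef_pos: [257.2, 367.1, 231.4]
tcp_rot: [3.141, 0.0, 2.854]
contact_force: [1.6, 0.4, -0.6]
opening: 0.002
grasp_force: 0.0
```

>>> carry_out --pt "0 0 0 -0.11 -0.16 0 1" --pt "0 0 0 -0.22 -0.32 0 1" --pt "0 0 0 -0.34 -0.48 0 1" --pt "0 0 0 -0.45 -0.64 0 1" --pt "0 0 0 -0.567 -0.795 0 1"

```text
clock: 1.95
eef_pos: [336.8, 136.3, 231.6]
tcp_rot: [3.141, 0.001, 2.854]
contact_force: [0.8, 0.5, 1.3]
opening: 0.001
grasp_force: 0.0
```

>>> carry_out --pt "0 0 0 -0.11 -0.16 0 1" --pt "0 0 0 -0.22 -0.32 0 1" --pt "0 0 0 -0.34 -0.48 0 1" --pt "0 0 0 -0.45 -0.64 0 1" --pt "0 0 0 -0.567 -0.795 0 1"

```text
clock: 2.58
eef_pos: [416.3, -94.9, 231.6]
tcp_rot: [3.141, 0.001, 2.853]
contact_force: [0.9, 0.7, 0.0]
opening: 0.0
grasp_force: 0.0
```

>>> carry_out --pt "0 0 -0.03 -0.11 -0.16 0 1" --pt "0 0 -0.06 -0.22 -0.32 0 1" --pt "0 0 -0.09 -0.34 -0.48 0 1" --pt "0 0 -0.108 -0.45 -0.64 0 1" --pt "0 0 -0.108 -0.557 -0.787 0 1" --pt "0 0 -0.108 -0.557 -0.787 0.2 1" --pt "0 0 -0.108 -0.557 -0.787 0.4 1" --pt "0 0 -0.108 -0.557 -0.787 0.4 1"

```text
clock: 3.58
eef_pos: [491.2, -319.9, 128.1]
tcp_rot: [3.137, -0.006, -3.09]
contact_force: [-0.6, 0.2, 0.5]
opening: 0.001
grasp_force: 0.0
```

```bash
python3 - <<'E'
from h import *
s=r.sense();print(s["eef_pos"],s["tcp_rot"],s["contact_force"],s["clock"])
ims=[]
for n in("top","side"):
    im=r.grab_frame(n)[:,:,::-1].copy();p=proj(n,[s["eef_pos"],[494.5,-323,90]]);print(n,p.round(1).tolist())
    c=p[1].astype(int)
    ims.append(cv2.resize(im[c[1]-70:c[1]+70,c[0]-70:c[0]+70],(400,400),interpolation=2))
cv2.imwrite("pics/c1.png",cv2.convertScaleAbs(np.hstack(ims),alpha=1.6))
E
```

```text
[ 491.17060223 -319.85291094  128.05812822] [ 3.13727152 -0.0059255  -3.09026066] [-0.5951604   0.18615657  0.506813  ] 3.575
top [[366.3, 224.2], [364.9, 224.5]]
side [[344.9, 142.6], [342.3, 155.0]]
```

View pics/c1.png

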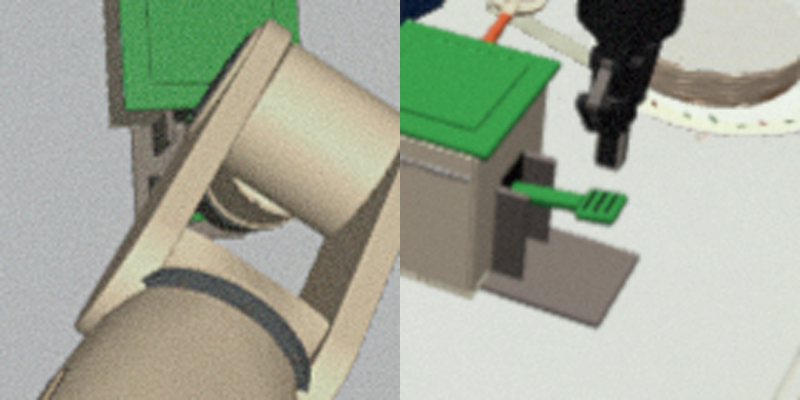

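The side view shows the closed fingertips right above the paddle, about 38 mm high. I'll check that the wrist clears the lid's swing.

```bash
python3 - <<'E'
from h import *
im=r.grab_frame("side")[:,:,::-1].copy()
# predicted front lid edge sweep
for a in np.linspace(0,1.08,7):
    for y in(-390,-320,-245):
        p=proj("side",[[707-146*np.cos(a)+10*np.sin(a),y,155+146*np.sin(a)+10*np.cos(a)]])[0];cv2.circle(im,tuple(int(v) for v in p),2,(0,0,255),-1)
for z in range(150,451,50):
    p=proj("side",[[494,-323,z]])[0];cv2.circle(im,tuple(int(v) for v in p),2,(255,255,0),-1)
cv2.imwrite("pics/s2.png",cv2.convertScaleAbs(cv2.resize(im[0:210,190:470],(800,600)),alpha=1.7))
s=r.sense();print(s["eef_pos"],s["qpos"])
E
```

```text
[ 494.74183784 -321.94833045  133.29835664] [-5.79427192e-01  4.07962771e-01  1.79556473e+00 -1.99190203e-05
  9.35543587e-01 -2.20188478e+00]
```

View pics/s2.png

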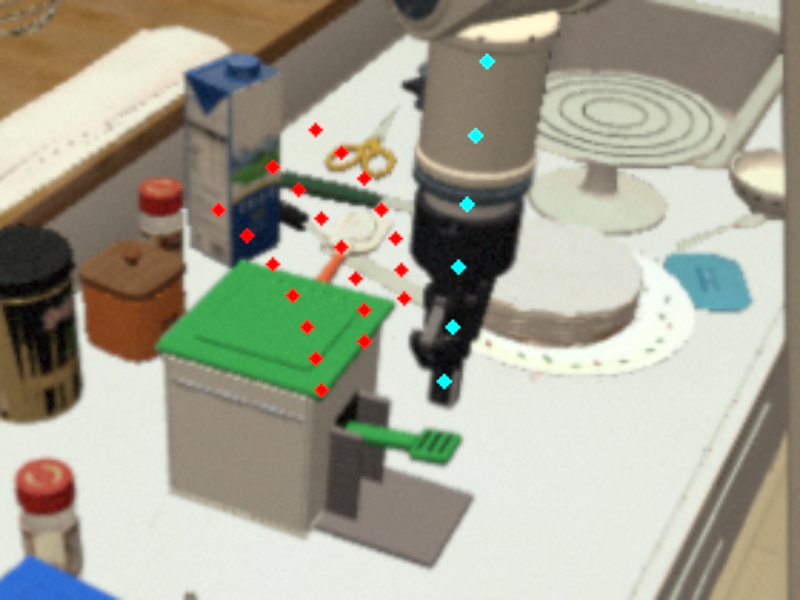

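The wrist stands vertical and well clear of the predicted lid sweep (red dots). Pressing now.

>>> carry_out --pt "0 0 0 0 0 0.08 1" --pt "0 0 0 0 0 0.13 1" --pt "0 0 0 0 0 0.155 1" --pt "0 0 0 0 0 0.17 1" --pt "0 0 0 0 0 0.185 1" --pt "0 0 0 0 0 0.2 1" --pt "0 0 0 0 0 0.2 1" --pt "0 0 0 0 0 0.2 1"

```text
clock: 4.72
eef_pos: [493.4, -321.6, 82.1]
tcp_rot: [-3.141, -0.0, -3.09]
contact_force: [-3.2, 0.4, 6.5]
opening: -0.002
grasp_force: 2.9
```

>>> carry_out --pt "0 0 0 0 0 0.014 1" --pt "0 0 0 0 0 0.028 1" --pt "0 0 0 0 0 0.042 1" --pt "0 0 0 0 0 0.056 1" --pt "0 0 0 0 0 0.07 1" --pt "0 0 0 0 0 0.08 1" --pt "0 0 0 0 0 0.086 1" --pt "0 0 0 0 0 0.086 1"

```text
clock: 5.72
eef_pos: [493.8, -321.6, 60.4]
tcp_rot: [-3.141, 0.0, -3.09]
contact_force: [-4.4, -0.9, 8.6]
opening: -0.001
grasp_force: 4.4
```

```bash
python3 - <<'E'
from h import *
im=r.grab_frame("side")[:,:,::-1].copy()
for a in np.linspace(0,1.08,7):
    for y in(-390,-245):
        p=proj("side",[[707-146*np.cos(a)+10*np.sin(a),y,155+146*np.sin(a)+10*np.cos(a)]])[0];cv2.circle(im,tuple(int(v) for v in p),1,(0,0,255),-1)
cv2.imwrite("pics/s3.png",cv2.convertScaleAbs(cv2.resize(im[0:210,190:470],(800,600)),alpha=1.7))
s=r.sense();print(s["eef_pos"],s["contact_force"],s["clock"])
E
```

```text
[ 493.72796658 -321.57971488   60.38067199] [-4.26686597 -0.99428994  7.69054608] 5.775
```

View pics/s3.png

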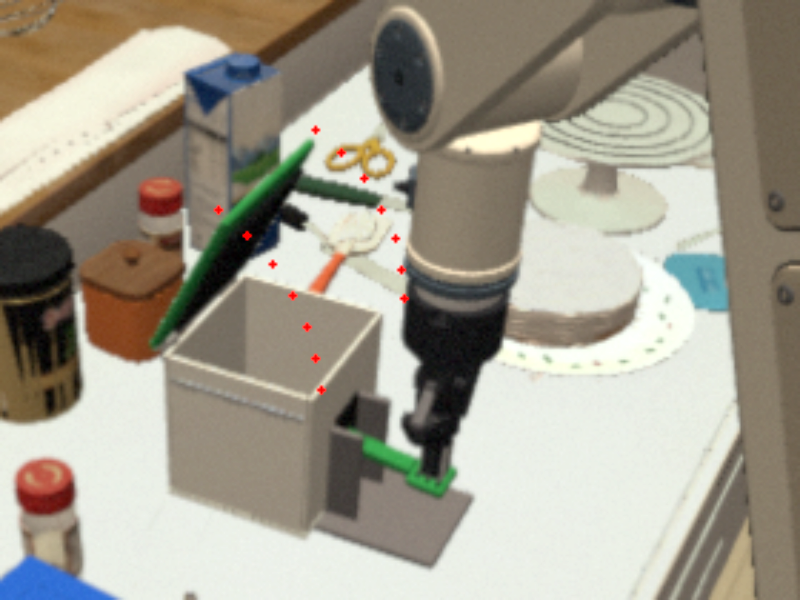

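The lid stands nearly fully open. I'll press a touch further to be sure the lever is at its stop, then hold.

>>> carry_out --pt "0 0 0 0 0 0.004 1" --pt "0 0 0 0 0 0.008 1" --pt "0 0 0 0 0 0.01 1" --pt "0 0 0 0 0 0.01 1"

```text
clock: 6.28
eef_pos: [493.9, -321.7, 59.2]
tcp_rot: [-3.141, 0.001, -3.09]
contact_force: [-7.5, 2.2, 21.9]
opening: 0.001
grasp_force: 11.5
```

It's at the stop: force is up to 22 N. Hold for 4 s.

>>> carry_out --pt "0 0 0 0 0 0 1" --pt "0 0 0 0 0 0 1" --pt "0 0 0 0 0 0 1" --pt "0 0 0 0 0 0 1" --pt "0 0 0 0 0 0 1" --pt "0 0 0 0 0 0 1" --pt "0 0 0 0 0 0 1" --pt "0 0 0 0 0 0 1"

```text
clock: 7.28
eef_pos: [493.9, -321.7, 59.2]
tcp_rot: [-3.141, 0.001, -3.09]
contact_force: [-8.4, 2.3, 22.1]
opening: 0.001
grasp_force: 11.4
```

>>> carry_out --pt "0 0 0 0 0 0 1" --pt "0 0 0 0 0 0 1" --pt "0 0 0 0 0 0 1" --pt "0 0 0 0 0 0 1" --pt "0 0 0 0 0 0 1" --pt "0 0 0 0 0 0 1" --pt "0 0 0 0 0 0 1" --pt "0 0 0 0 0 0 1"

```text
clock: 8.28
eef_pos: [493.9, -321.7, 59.2]
tcp_rot: [-3.141, 0.001, -3.09]
contact_force: [-8.2, 2.2, 21.9]
opening: -0.003
grasp_force: 11.4
```

>>> carry_out --pt "0 0 0 0 0 0 1" --pt "0 0 0 0 0 0 1" --pt "0 0 0 0 0 0 1" --pt "0 0 0 0 0 0 1" --pt "0 0 0 0 0 0 1" --pt "0 0 0 0 0 0 1" --pt "0 0 0 0 0 0 1" --pt "0 0 0 0 0 0 1"

```text
clock: 9.28
eef_pos: [493.9, -321.7, 59.2]
tcp_rot: [-3.141, 0.001, -3.09]
contact_force: [-8.4, 2.2, 21.9]
opening: -0.001
grasp_force: 11.4
```

>>> carry_out --pt "0 0 0 0 0 0 1" --pt "0 0 0 0 0 0 1" --pt "0 0 0 0 0 0 1" --pt "0 0 0 0 0 0 1" --pt "0 0 0 0 0 0 1" --pt "0 0 0 0 0 0 1" --pt "0 0 0 0 0 0 1" --pt "0 0 0 0 0 0 1"

```text
clock: 10.28
eef_pos: [493.9, -321.7, 59.2]
tcp_rot: [-3.141, 0.001, -3.09]
contact_force: [-8.0, 1.3, 21.5]
opening: 0.003
grasp_force: 11.4
```

>>> carry_out --pt "0 0 0 0 0 -0.006 1" --pt "0 0 0 0 0 -0.012 1" --pt "0 0 0 0 0 -0.018 1" --pt "0 0 0 0 0 -0.023 1" --pt "0 0 0 0 0 -0.028 1" --pt "0 0 0 0 0 -0.033 1" --pt "0 0 0 0 0 -0.038 1" --pt "0 0 0 0 0 -0.043 1"

```text
clock: 11.28
eef_pos: [493.6, -321.4, 68.2]
tcp_rot: [-3.142, -0.0, -3.09]
contact_force: [-3.5, -1.8, 5.6]
opening: -0.002
grasp_force: 2.8
```

>>> carry_out --pt "0 0 0 0 0 -0.006 1" --pt "0 0 0 0 0 -0.012 1" --pt "0 0 0 0 0 -0.018 1" --pt "0 0 0 0 0 -0.024 1" --pt "0 0 0 0 0 -0.03 1" --pt "0 0 0 0 0 -0.036 1" --pt "0 0 0 0 0 -0.042 1" --pt "0 0 0 0 0 -0.048 1"

```text
clock: 12.28
eef_pos: [494.1, -321.4, 80.4]
tcp_rot: [-3.141, 0.001, -3.09]
contact_force: [-1.4, -1.1, 6.1]
opening: -0.002
grasp_force: 2.8
```

>>> carry_out --pt "0 0 0 0 0 -0.005 1" --pt "0 0 0 0 0 -0.01 1" --pt "0 0 0 0 0 -0.015 1" --pt "0 0 0 0 0 -0.02 1" --pt "0 0 0 0 0 -0.025 1" --pt "0 0 0 0 0 -0.03 1" --pt "0 0 0 0 0 -0.035 1" --pt "0 0 0 0 0 -0.04 1"

```text
clock: 13.28
eef_pos: [495.4, -321.5, 90.8]
tcp_rot: [-3.141, 0.003, -3.09]
contact_force: [2.9, 0.5, 5.3]
opening: -0.004
grasp_force: 2.8
```

>>> carry_out --pt "0 0 0 0 0 -0.004 1" --pt "0 0 0 0 0 -0.008 1" --pt "0 0 0 0 0 -0.012 1" --pt "0 0 0 0 0 -0.016 1" --pt "0 0 0 0 0 -0.02 1" --pt "0 0 0 0 0 -0.024 1" --pt "0 0 0 0 0 -0.028 1" --pt "0 0 0 0 0 -0.032 1"

```text
clock: 14.28
eef_pos: [493.6, -321.3, 98.1]
tcp_rot: [-3.142, -0.0, -3.09]
contact_force: [0.7, -0.6, -0.1]
opening: 0.002
grasp_force: 0.0
```

Free of the paddle. I'll lift straight up, back off towards the robot and check.

>>> carry_out --pt "0 0 0 0 0 -0.1 1" --pt "0 0 0 0 0 -0.25 1" --pt "0 0 0 0 0 -0.45 1" --pt "0 0 0 0 0 -0.6 1" --pt "0 0 0 0.15 0 -0.7 1" --pt "0 0 0 0.3 0 -0.7 1" --pt "0 0 0 0.4 0 -0.7 1" --pt "0 0 0 0.4 0 -0.7 1"

```text
clock: 15.28
eef_pos: [392.4, -326.4, 273.0]
tcp_rot: [3.141, -0.0, -3.092]
contact_force: [-0.4, -0.4, -0.7]
opening: 0.004
grasp_force: 0.0
```

```bash
python3 - <<'E'
from h import *
im=r.grab_frame("side")[:,:,::-1].copy()
cv2.imwrite("pics/s4.png",cv2.convertScaleAbs(im,alpha=1.5))
s=r.sense();print(s["eef_pos"],s["contact_force"],s["clock"])
d=cv2.absdiff(im,cv2.imread("pics/side0.png")).max(2)[80:330,140:345];print((d>45).sum())
E
```

```text
[ 393.57854096 -326.62830396  273.02184395] [0.55692994 0.2058931  0.5395977 ] 15.325
0
```

View pics/s4.png

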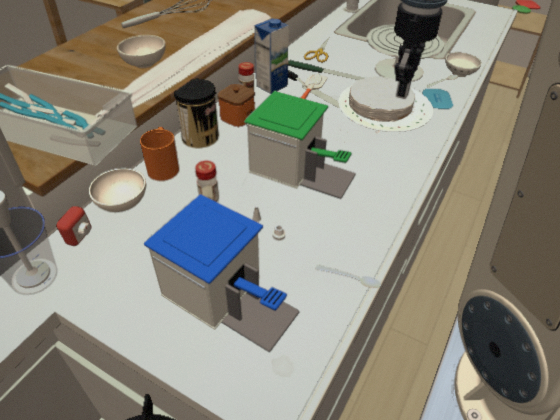

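The green lid is shut with its paddle up near (155, 344), nothing has moved, and the hand is clear.

```bash
python3 -c "
from rig import r
print(r.sign_off())"
```

```text
the job is handed in; nothing more can be done
None
```

I pressed the green caddy's lever to its stop and held the lid fully up for about 4 s, then let it down over about 3–4 s. In the last picture the lid is shut, the hand is clear and nothing else has moved; the job is handed in, with no verdict shown.

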